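Shut the oil tin and press it into its strap holder

TASK

The cap of the olive-and-gold oil tin is loose: screw it fully shut where the tin stands. Then, without tipping it, stand the tin upright in the tray of the steel strap holder, one narrow end against the sprung rest, and press it back steadily until the rest is about half way in, never as far as its stop, so that I have both hands free to fasten the strap. Finish still holding and pressing the tin there, do not let go, and leave the other things on the counter where they are.

Things in the scene. Friction and masses are not known exactly. Their poses are not given: they have to be found in the camera images.
- tin: loose half-litre oil tin, gold with an olive-green band, about 0.55 kg (mm throughout): 76 long (own x), 56 wide (own y), 140 high to the flat shoulder, 162 to the top of its cap. Origin: centre of the underside, z up. The narrow ends (own +x, -x) are alike. Starts upright on the counter; carry it by its broad sides (56 apart, facing own y), just below the shoulder
- cap_rib (a point): middle of the grip rib on the red screw cap, on the tin's centre line 156 above its underside. Cap: a disc 42 across and 8 high (142 to 150 above the underside), on it a straight rib 40 long (this frame's x), 12 wide (y), 12 high (150 to 162). The frame turns with the cap
- cap (a joint): angle of the cap on the tin, rad: 0 = fully shut on its stop, rib parallel to the tin's own x; grows anticlockwise seen from above (unscrewing) to 1.6; starts 0.7 to 1.3. Shuts clockwise with about 0.03 N m and stays where it is left; past the stop the whole tin turns on the counter. The cap stays on the tin and does not rise
- holder: steel strap holder bolted to the counter. Origin: centre of the tray, at counter height; own +x points to the back plate, z up; the front (-x) is open. Flat tray floor 10 high, x = -65 to 66, between side lips with inner faces at y = -34 and 34 (x = -44 to 66, 18 high). Back plate at x = 62 to 66, 92 wide, top 140 above the counter
- strap (a point): midway between the pivots of the two steel strap halves, at the holder's back plate (holder frame x = 63, y = 0), 61 above the counter. The halves are 16 high (53 to 69 above the counter) and stand splayed out to both sides, from the plate's edges to about x = 0, y = -110 and 110 in the holder's frame; one carries a brass wing screw. Keep the fingers above them
- rest: sprung rest before the back plate: upright black rubber pad 62 wide, 70 high (55 to 125 above the counter), orange backing. Origin: centre of its front face; axes as the holder's. Free, the face is at x = 30 in the holder's frame; it slides along +x by up to 16. Spring: 3 N to start, then 0.9 N per mm: half way (8 mm in, tin's origin at x = 0) is about 10 N
- bowl: ochre ceramic serving bowl, 170 across, 68 high. Origin: centre of the underside. Leave alone
- whisk: flat steel whisk with a red silicone tip, 300 long along its x, 22 high, lying on the counter. Origin: under its middle. Leave alone
- mwiko: flat wooden mwiko (paddle), 360 long along its x, 62 wide, 12 thick, lying crosswise at the back. Origin: underside, near its middle. Leave alone
- jar: rust-red spice jar with a black lid, 60 across, 95 high. Origin: centre of the underside. It may stand where the tin stood in another run. Leave alone
- mug: white mug, 82 across, 82 high. Origin: centre of the underside. Leave alone
Things that resemble listed ones, but are neither listed nor needed, are in the scene too. Leave any blue look-alike of the tin alone.

How it is judged:
On the way:
1. the cap is screwed fully shut (within 0.12 rad of its stop) while the tin stands on the counter outside the holder (value of joint cap below 0.12 rad and height (world z) of tin below 0.006 m), for 0.2 s.
At the end, for the whole second after the job is handed in: Cap within 0.12 rad of shut; tin at rest in the tray (within 5 mm of its floor, 10 mm of the centre line, upright to 0.07 rad, in line to 0.12 rad), held by the fingers and pressing on the rest with 6 to 14.5 N, the rest 3.5 to 12.5 mm in, all through the last second (value of joint cap below 0.12 rad and y of tin in the frame of holder between -0.01 and 0.01 m and z of tin in the frame of holder between 0.007 and 0.015 m and angle between tin's own z axis and vertical below 0.07 rad and angle between the x axis of tin and the x axis of holder, either way round below 0.12 rad and contact force between tin and rest between 6 and 14.5 N and x of rest in the frame of holder between 0.0335 and 0.0425 m and linear speed of tin below 0.01 m/s and contact force between the fingers and tin above 2 N); the arm keeps its last pose, push and grip.
It fails at once if the sprung rest is driven to its stop (x of rest in the frame of holder above 0.0456 m).
It fails at once if the oil tin is tipped over by more than 0.4 rad (angle between tin's own z axis and vertical above 0.4 rad).
It fails at once if another thing on the counter is displaced by more than 3 cm (distance of any of bowl, whisk, mwiko, jar, mug from where it was at the start of the episode above 0.03 m).
It also fails if it takes over 58 s, if anything falls off the work surface, if the arm or the gripper's body presses on something with over 40 N, if the wrist force passes 120 N, or if a joint passes its speed limit or range.

ROBOT

A 6-joint arm with a two-finger parallel gripper is mounted at the origin on the work surface. World frame = base frame: x ahead of the robot, y to its left, z up, the work surface at z = 0. Lengths are in m, angles in rad, forces in N, time in s.
With the tool pointing down it reaches from about 0.275 to 0.775 m from the base axis. Payload 14.6 kg.
Tool frame: the origin (TCP) lies on the centre line of the jaws, within the pads' length; the fingertips stand 11 mm ahead of it and the grasp point (between the pads) lies 8 mm behind it; z points along the fingers, y is the line along which they close (so a half turn about z gives the same grasp; the last joint's range is limited). The gripper opens to 85 mm and grips with 20 to 120 N. Pads are 22 mm wide; open, the fingers measure 114 mm over their backs; the gripper's body (76 mm by 85 mm) begins 54 mm behind the grasp point. The pads swing forward as they close: fully open they stand 13 mm farther back than shut.
Start: joints at [-1.347, 0.263, -0.048, 1.259, 0, 1.415], TCP at [0.194, -0.488, 0.242] pointing down, gripper open.
Joint ranges: [-2.65, 2.65], [-0.89, 1.7], [-1.18, 1.37], [-2.13, 2.11], [-1.35, 1.29], [-3.14, 3.14]. Speed limits (rad/s): [1.89, 1.89, 2.57, 2.79, 3.14, 3.14].

INTERFACE

Orientations are given as a unit quaternion [x, y, z, w].
In Python, from plant import robot, get_image gives the robot as it stands.
- The arm moves only by the tool move_arm, never from a script. Its argument "plan" is a list of rows, each a list of 6 numbers: the shift along the tool's x, y, z in cm, then the turn, a rotation vector about the tool's x, y, z in degrees. In form: [[x, y, z, rx, ry, rz], ...]. A call has exactly 5 rows; each row shifts and turns the commanded pose from where the row before left it, along the tool's axes as they then stand; what a row does not reach is not made up. A row lasts 1/8 s, in which the tool goes at most 62.5 mm and 10.7 degrees, less where a joint would pass 70% of its speed; a pose out of reach is approached as far as the arm can. A call is refused whole if a number of a shift passes 6.25 or a number of a turn 10.7, either way. A call with a gripper value outside its range is refused whole. "gripper" is the finger opening in cm, from 0 to 8.54, set as the call begins (left out, the last holds). The fingers move at their own pace and stop on an object; "squeeze" is the grip in N (left out, the last holds). Time passes only in rows, so rows that do not move let the fingers close, or fill a call up. It gives the time, the measured TCP pose, the force, the opening and the grip force at its end, in the units of the state.
- robot.state(): the state, without advancing time (a new reading comes with each control period).
- get_image(name): name is "scene" or "top"; returns a dict with "img" (480x640x3 uint8, red, green, blue), "z_map" (480x640 float32, m along the optical axis (not along the pixel's ray), 0 where there is no reading), "K" (3x3 intrinsics, pixels), "rvec" (rotation vector, rad) and "tvec" (3), from world to camera coordinates, as OpenCV has them. Camera axes: x right, y down, z forward; pixel columns grow to the right and rows downward; lengths in m; the calibration is good to about 2 mm. A picture is of the moment at which its call begins.
- robot.finish_job(): hands the job in; it is judged then, once.
The state is a dict: "time": time; "joint_positions": joint angles; "qvel": joint speeds; "joint_torque": joint torques, N m; "tool_pos": TCP position; "tcp_rot": TCP orientation; "wrist_force": force on the tool from outside, world axes, zero at the start; "wrist_torque": the same for the moment, N m; "finger_gap": opening from 0.0 (shut) to 1.0 (fully open); "grip_force": force on a finger pad.
Only numpy, scipy, OpenCV 4.12 (cv2) and the standard library are available. Lean on these libraries where they do the work, as an engineer would, in place of code of your own. Each camera call takes 0.05 s, during which the arm holds its last target. There are 200 camera calls.

## Working session

There is one attempt and no reset: what is moved stays moved. The work goes in short steps, Python scripts to look and compute and a tool call to move; the robot and the scene stay as the last step left them, time stands still between calls to the robot, and variables do not carry over. Pictures are saved under pics/ and viewed, at most 10 in all, crops included, and the job is handed in when it is done.

Besides the shell and the picture viewer there is one more tool, called after "Request:" as name(argument=value, ...) on one line, values as JSON. move_arm: Moves the arm, as the interface text tells. Its arguments: {"type":"object","properties":{"plan":{"type":"array","items":{"type":"array","items":{"type":"number"}}},"gripper":{"type":"number"},"squeeze":{"type":"number"}},"required":["plan"]}

```bash
ls; mkdir -p pics; python3 - <<'E'
from plant import robot,get_image
import cv2,numpy as np
for n in("scene","top"):
    d=get_image(n); cv2.imwrite(f"pics/{n}0.png",d["img"][...,::-1]); np.savez(f"{n}0.npz",**d)
    print(n,d["K"].tolist(),d["rvec"],d["tvec"])
print(robot.state())
E
```

```text
pics
scene [[496.7157930415106, 0.0, 313.6755543075437], [0.0, 496.7157930415106, 234.66043853016848], [0.0, 0.0, 1.0]] [ 1.93519362  1.74939875 -0.59656288] [ 0.04950024 -0.40494466  1.69961862]
top [[434.4676078262949, 0.0, 319.5504729142305], [0.0, 434.4676078262949, 237.25817772283406], [0.0, 0.0, 1.0]] [ 2.20813186 -2.1531408   0.13786166] [-0.11805678  0.61230726  1.15770866]
{'time': 0.1, 'joint_positions': array([-1.34728161e+00,  2.63464467e-01, -4.88766821e-02,  1.25938201e+00,
        1.35943204e-05,  1.41551854e+00]), 'qvel': array([-0.00120801, -0.00180272,  0.00087456, -0.00072659, -0.00158105,
       -0.00098542]), 'joint_torque': array([ 3.38369900e-03, -6.38581824e+01,  3.85060966e+01,  1.01143718e-02,
       -1.37881923e-05, -2.55175490e-05]), 'tool_pos': array([ 0.19410187, -0.4875511 ,  0.2418775 ]), 'tcp_rot': array([ 9.82117974e-01,  1.88265955e-01, -9.01469562e-06, -4.63375928e-04]), 'wrist_force': array([-0.49522695,  0.17227908,  0.34692125]), 'wrist_torque': array([-0.04509808,  0.03595195,  0.02449881]), 'grip_force': 0.0, 'finger_gap': 1.0014365255535003}
```

View pics/top0.png

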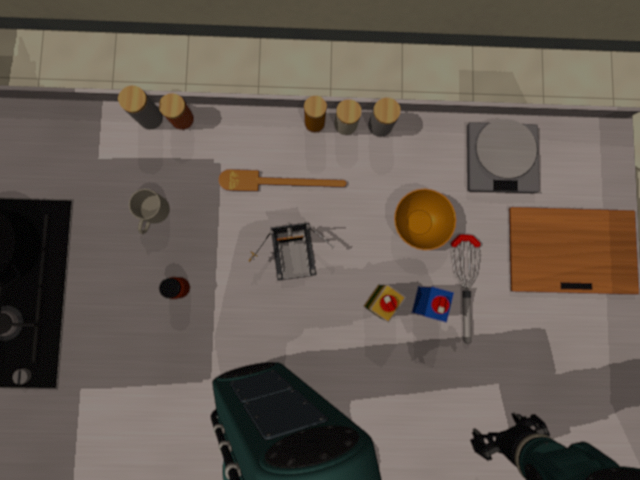

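View pics/scene0.png

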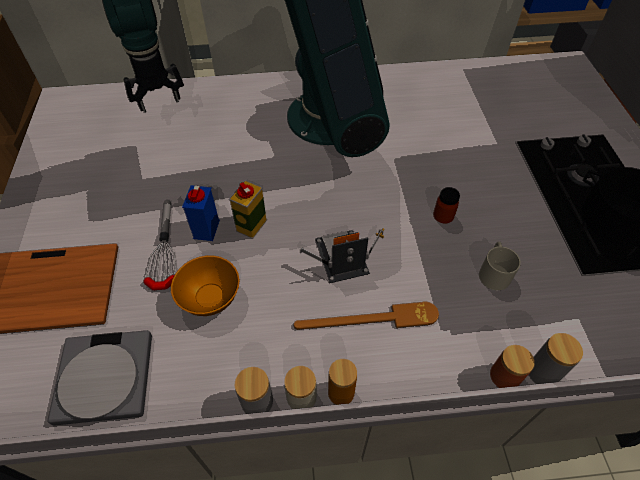

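Two candidates for the tin: the gold/olive one at top (385,301), scene (248,208), and a blue one at top (434,302), scene (201,212). The gold one fits the description; the blue one is the look-alike. The holder is at top (295,252). I'll confirm in an enlarged crop and measure.

```bash
cat > h.py <<'E'
import numpy as np,cv2
from scipy.spatial.transform import Rotation as R
def load(n): return dict(np.load(n))
def cloud(d):
    v,u=np.mgrid[:480,:640]; z=d["z_map"]; K=d["K"]
    c=np.stack([(u-K[0,2])/K[0,0]*z,(v-K[1,2])/K[1,1]*z,z],-1)
    return (c-d["tvec"])@R.from_rotvec(d["rvec"]).as_matrix()
def ray(d,u,v,h):
    K=d["K"];M=R.from_rotvec(d["rvec"]).as_matrix()
    r=M.T@np.array([(u-K[0,2])/K[0,0],(v-K[1,2])/K[1,1],1]);c=-M.T@d["tvec"]
    return c+r*(h-c[2])/r[2]
def crop(d,x,y,w,h,W,H): return cv2.resize(np.ascontiguousarray(d["img"][y:y+h,x:x+w,::-1]),(W,H),interpolation=cv2.INTER_CUBIC)
def proj(d,p): return cv2.projectPoints(np.atleast_2d(np.float64(p)),d["rvec"],d["tvec"],d["K"],None)[0][:,0]
E
python3 - <<'E'
from h import *
t=load("top0.npz");s=load("scene0.npz")
a=crop(t,355,275,60,45,400,300);b=crop(s,218,173,60,75,400,300*1);c=crop(t,240,210,120,90,400,300);e=crop(s,290,215,104,78,400,300)
cv2.imwrite("pics/c1.png",np.vstack([np.hstack([a,b]),np.hstack([c,e])]))
for n,d,(x,y,w,h) in(("top",t,(355,275,60,45)),("scene",s,(225,173,45,70))):
    P=cloud(d)[y:y+h,x:x+w].reshape(-1,3);I=d["img"][y:y+h,x:x+w].reshape(-1,3).astype(int)
    z=P[:,2];
    red=(I[:,0]>110)&(I[:,1]<60)&(I[:,2]<60)
    for nm,m in(("shoulder",(z>.134)&(z<.146)),("cap disc",(z>.146)&(z<.154)),("rib",(z>.157)&(z<.168))):
        q=P[m]; 
        if len(q)<3: print(n,nm,len(q));continue
        print(n,nm,len(q),q.mean(0).round(4),np.array(cv2.minAreaRect(q[:,:2].astype(np.float32)*1000)[0]),cv2.minAreaRect(q[:,:2].astype(np.float32)*1000)[1:])
P=cloud(t)[210:290,240:350].reshape(-1,3);z=P[:,2];
for lo,hi in((.005,.014),(.015,.022),(.12,.13),(.133,.145)):
    q=P[(z>lo)&(z<hi)];print(lo,hi,len(q),q.mean(0).round(4),cv2.minAreaRect(q[:,:2].astype(np.float32)*1000))
E
```

```text
top shoulder 486 [ 0.4467 -0.2697  0.1396] [ 445.55657959 -271.16146851] ((58.15855026245117, 77.37128448486328), 56.07112503051758)
top cap disc 145 [ 0.4454 -0.2699  0.1499] [ 446.52081299 -270.30682373] ((39.88282012939453, 41.388607025146484), 41.81852340698242)
top rib 84 [ 0.4458 -0.2706  0.1618] [ 445.50296021 -270.95880127] ((38.77922439575195, 11.491580963134766), 26.31315803527832)
scene shoulder 335 [ 0.4561 -0.2715  0.1402] [ 447.224823   -272.29748535] ((59.714107513427734, 80.0799331665039), 56.562591552734375)
scene cap disc 110 [ 0.4515 -0.2731  0.1503] [ 448.81173706 -272.11248779] ((43.60130310058594, 42.544776916503906), 20.79593849182129)
scene rib 63 [ 0.4503 -0.2718  0.1623] [ 448.81793213 -272.01660156] ((39.12979507446289, 12.598313331604004), 29.571884155273438)
0.005 0.014 1218 [ 0.5627 -0.0322  0.009 ] ((586.062255859375, -32.98121643066406), (303.881103515625, 222.15626525878906), 89.9925308227539)
0.015 0.022 96 [ 0.579  -0.0292  0.0179] ((567.7369995117188, -28.05426788330078), (126.58013916015625, 80.47562408447266), 9.67874813079834)
0.12 0.13 80 [ 0.6068 -0.0246  0.1255] ((613.8453979492188, -18.867706298828125), (32.6246223449707, 78.76106262207031), 9.13174057006836)
0.133 0.145 67 [ 0.6318 -0.0216  0.1394] ((631.828369140625, -20.74533462524414), (4.099129676818848, 90.36225128173828), 9.277591705322266)
```

View pics/c1.png

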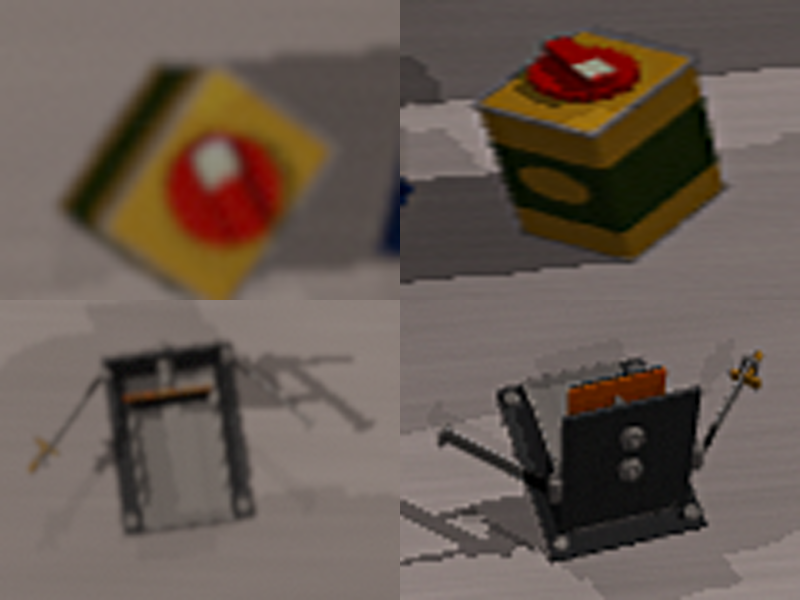

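The crop confirms the gold tin with the olive band: shoulder centre about (0.446,-0.271), tin x at about -34° (mod 180), rib at about 28°, so the cap is at about 1.07 rad. Sizes and heights match the listing. The holder back plate has its top centre at (0.632,-0.021), with x at about 9.2°. Next I go above the tin and yaw by +186° to suit the wrist range.

Request:
move_arm(plan=[[3.15,-1.08,0,0,0,0],[3.15,-1.08,0,0,0,0],[3.15,-1.08,0,0,0,0],[3.15,-1.08,0,0,0,0],[3.15,-1.08,0,0,0,0]], gripper=5)

```text
time: 0.72
tool_pos: [0.3212, -0.3785, 0.2421]
tcp_rot: [0.982, 0.188, -0.0, -0.0]
wrist_force: [0.3, 0.4, 0.2]
finger_gap: 0.586
grip_force: 0.0
```

Request:
move_arm(plan=[[3.15,-1.08,0,0,0,0],[3.15,-1.08,0,0,0,0],[3.15,-1.08,0,0,0,0],[3.15,-1.08,0,0,0,0],[3.15,-1.08,0,0,0,0]])

```text
time: 1.35
tool_pos: [0.4475, -0.2701, 0.242]
tcp_rot: [0.982, 0.188, -0.0, -0.0]
wrist_force: [-0.8, 0.1, 0.5]
finger_gap: 0.585
grip_force: 0.0
```

Request:
move_arm(plan=[[0,0,0,0,0,-9.3],[0,0,0,0,0,-9.3],[0,0,0,0,0,-9.3],[0,0,0,0,0,-9.3],[0,0,0,0,0,-9.3]])

```text
time: 1.98
tool_pos: [0.4468, -0.2708, 0.242]
tcp_rot: [0.827, 0.563, -0.0, -0.0]
wrist_force: [0.2, -1.0, 0.5]
finger_gap: 0.586
grip_force: 0.0
```

Request:
move_arm(plan=[[0,0,0,0,0,-9.3],[0,0,0,0,0,-9.3],[0,0,0,0,0,-9.3],[0,0,0,0,0,-9.3],[0,0,0,0,0,-9.3]])

```text
time: 2.6
tool_pos: [0.4467, -0.2709, 0.242]
tcp_rot: [0.537, 0.843, 0.0, -0.0]
wrist_force: [1.1, -0.1, 0.2]
finger_gap: 0.587
grip_force: 0.0
```

Request:
move_arm(plan=[[0,0,0,0,0,-9.3],[0,0,0,0,0,-9.3],[0,0,0,0,0,-9.3],[0,0,0,0,0,-9.3],[0,0,0,0,0,-9.3]])

```text
time: 3.22
tool_pos: [0.4467, -0.2708, 0.242]
tcp_rot: [0.161, 0.987, 0.0, -0.0]
wrist_force: [0.3, -0.0, 0.1]
finger_gap: 0.583
grip_force: 0.0
```

Request:
move_arm(plan=[[0,0,0,0,0,-9.3],[0,0,0,0,0,-9.3],[0,0,0,0,0,-9.3],[0,0,0,0,0,-9.3],[0,0,0,0,0,-9.3]])

```text
time: 3.85
tool_pos: [0.4467, -0.2709, 0.242]
tcp_rot: [-0.242, 0.97, 0.0, -0.0]
wrist_force: [1.4, -0.1, 0.2]
finger_gap: 0.582
grip_force: 0.0
```

Request:
move_arm(plan=[[0,0,2,0,0,0],[0,0,2,0,0,0],[0,0,2,0,0,0],[0,0,1.9,0,0,0],[0,0,0,0,0,0]])

```text
time: 4.47
tool_pos: [0.4462, -0.2704, 0.1622]
tcp_rot: [-0.239, 0.971, 0.001, -0.001]
wrist_force: [-0.4, -0.9, -0.3]
finger_gap: 0.584
grip_force: 0.0
```

Request:
move_arm(plan=[[0,0,0,0,0,0],[0,0,0,0,0,0],[0,0,0,0,0,0],[0,0,0,0,0,0],[0,0,0,0,0,0]], gripper=0, squeeze=30)

```text
time: 5.1
tool_pos: [0.447, -0.2709, 0.164]
tcp_rot: [-0.239, 0.971, -0.0, 0.0]
wrist_force: [-1.4, 1.8, 5.1]
finger_gap: 0.127
grip_force: 32.9
```

```bash
python3 - <<'E'
from plant import robot
s=robot.state();print({k:s[k] for k in("finger_gap","grip_force","wrist_force","wrist_torque","tool_pos")})
from h import *
t=load("top0.npz");s=load("scene0.npz")
P=cloud(s)[215:300,290:400].reshape(-1,3);z=P[:,2]
q=P[(z>.136)&(z<.145)&(P[:,0]>.6)];print("plate scene",len(q),cv2.minAreaRect(q[:,:2].astype(np.float32)*1000))
for o in ((.5686,-.0309),):
  a=np.radians(9.2);Rz=np.array([[np.cos(a),-np.sin(a)],[np.sin(a),np.cos(a)]])
  for n,d in(("t",t),("s",s)):
    C=cloud(d).reshape(-1,3);L=(C[:,:2]-o)@Rz;I=d["img"].reshape(-1,3).astype(int)
    m=(C[:,2]>.06)&(C[:,2]<.13)&(abs(L[:,0])<.06)&(abs(L[:,1])<.05)&(I[:,0]>1.6*I[:,2])&(I[:,0]>80)
    print(n,"pad orange",m.sum(),L[m].min(0) if m.any() else 0,L[m].max(0) if m.any() else 0)
    m=(C[:,2]>.0145)&(C[:,2]<.022)&(abs(L[:,0])<.08)&(abs(L[:,1])<.06)
    y=L[m][:,1];print("lips",m.sum(),np.sort(y[y>0])[[0,-1]],np.sort(y[y<0])[[0,-1]])
    C2=C[(C[:,2]>.1)&(C[:,2]<.17)&(C[:,1]<-.31)&(C[:,1]>-.5)&(C[:,0]<.52)&(C[:,0]>.36)]
    print("blue",len(C2),C2[:,:2].min(0),C2[:,:2].max(0))
E
```

```text
{'finger_gap': 0.1266546746456785, 'grip_force': 32.86637485027313, 'wrist_force': array([-1.40979883,  1.81695071,  5.11276835]), 'wrist_torque': array([0.42132038, 0.2519246 , 0.03409252]), 'tool_pos': array([ 0.44703877, -0.27093878,  0.16402664])}
plate scene 83 ((635.1080932617188, -22.125530242919922), (6.747220516204834, 89.64176940917969), 9.341811180114746)
t pad orange 23 [ 0.03387369 -0.03105983] [0.04362887 0.02992147]
lips 113 [0.00117824 0.04344657] [-0.03698897 -0.00239712]
blue 849 [ 0.4026906  -0.43358708] [ 0.48771354 -0.31007291]
s pad orange 113 [ 0.03304875 -0.03501561] [0.04161274 0.03098558]
lips 82 [0.00156883 0.04381337] [-4.71488204e-02 -2.12028165e-05]
blue 810 [ 0.40272895 -0.43554816] [ 0.49320732 -0.31001414]
```

Request:
move_arm(plan=[[0,0,-0.05,0,0,6.5],[0,0,0,0,0,6.5],[0,0,0,0,0,6.5],[0,0,0,0,0,6.5],[0,0,0,0,0,6.5]])

```text
time: 5.72
tool_pos: [0.447, -0.2712, 0.1641]
tcp_rot: [0.044, 0.999, -0.0, 0.0]
wrist_force: [0.3, -1.2, -2.8]
finger_gap: 0.129
grip_force: 32.0
```

Request:
move_arm(plan=[[0,0,0,0,0,6.5],[0,0,0,0,0,6.5],[0,0,0,0,0,6.5],[0,0,0,0,0,5],[0,0,0,0,0,3]])

```text
time: 6.35
tool_pos: [0.447, -0.2713, 0.1642]
tcp_rot: [0.279, 0.96, -0.0, 0.0]
wrist_force: [-0.1, -1.2, -1.9]
finger_gap: 0.131
grip_force: 32.0
```

```bash
python3 - <<'E'
from plant import robot
s=robot.state();print({k:s[k] for k in("finger_gap","grip_force","wrist_force","wrist_torque","tool_pos","tcp_rot","joint_positions")})
E
```

```text
{'finger_gap': 0.13067162063272983, 'grip_force': 32.044638991355896, 'wrist_force': array([-0.10642864, -1.15856718, -1.86428667]), 'wrist_torque': array([-0.32150899,  0.00848195,  0.01571233]), 'tool_pos': array([ 0.44699623, -0.2712739 ,  0.16415079]), 'tcp_rot': array([ 2.79236378e-01,  9.60222296e-01, -3.47304826e-04,  2.59957478e-04]), 'joint_positions': array([-7.01166402e-01,  2.95761641e-01, -2.19049669e-01,  1.05522783e+00,
       -4.23627777e-04, -1.35168984e-01])}
```

Request:
move_arm(plan=[[0,0,0,0,0,2],[0,0,0,0,0,2],[0,0,0,0,0,2],[0,0,0,0,0,0],[0,0,0,0,0,0]])

```text
time: 6.98
tool_pos: [0.4469, -0.2709, 0.164]
tcp_rot: [0.328, 0.945, 0.0, 0.0]
wrist_force: [-1.8, -0.4, 6.8]
finger_gap: 0.128
grip_force: 32.9
```

```bash
python3 - <<'E'
from plant import robot,get_image
s=robot.state();print({k:s[k] for k in("wrist_force","wrist_torque","tool_pos","tcp_rot")})
from h import *
print(R.from_quat(s["tcp_rot"]).as_matrix()[:2,0])
d=get_image("scene");np.savez("scene1.npz",**d);cv2.imwrite("pics/c2.png",crop(d,203,148,90,105,640,600))
t=get_image("top");
for n,d,(x,y,w,h) in(("top",t,(355,275,60,45)),("scene",d,(225,173,45,70))):
    P=cloud(d)[y:y+h,x:x+w].reshape(-1,3);z=P[:,2];q=P[(z>.134)&(z<.146)]
    print(n,len(q),cv2.minAreaRect(q[:,:2].astype(np.float32)*1000) if len(q)>9 else 0)
E
```

```text
{'wrist_force': array([-1.83659007, -0.40910383,  6.76028984]), 'wrist_torque': array([ 0.07328888,  0.37591892, -0.00088299]), 'tool_pos': array([ 0.44692589, -0.27090851,  0.16400612]), 'tcp_rot': array([3.27762952e-01, 9.44759985e-01, 1.61452431e-05, 1.34542864e-04])}
[-0.78514286  0.61931465]
top 183 ((449.5182800292969, -265.0694885253906), (45.090450286865234, 77.1864013671875), 52.943687438964844)
scene 305 ((447.5679016113281, -271.1462097167969), (61.199161529541016, 81.38436126708984), 49.42445755004883)
```

View pics/c2.png

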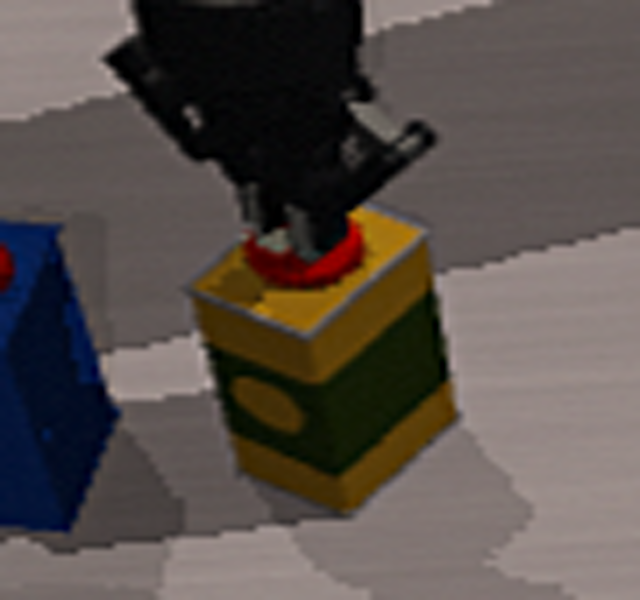

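The fingers hold the rib at about crop (290,235). The tin has turned a little with the tool (end edges at about 141°), so the cap is on its stop. I'll add 2° for certainty, then open and look.

Request:
move_arm(plan=[[0,0,0,0,0,2],[0,0,0,0,0,0],[0,0,0,0,0,0],[0,0,0,0,0,0],[0,0,0,0,0,0]])

```text
time: 7.7
tool_pos: [0.447, -0.271, 0.164]
tcp_rot: [0.344, 0.939, 0.0, 0.0]
wrist_force: [-0.9, -0.4, 5.9]
finger_gap: 0.126
grip_force: 32.9
```

Request:
move_arm(plan=[[0,0,0,0,0,0],[0,0,0,0,0,0],[0,0,0,0,0,0],[0,0,-2,0,0,0],[0,0,0,0,0,0]], gripper=7.6)

```text
time: 8.32
tool_pos: [0.4474, -0.2714, 0.1846]
tcp_rot: [0.344, 0.939, -0.0, 0.001]
wrist_force: [-0.5, 0.5, -0.7]
finger_gap: 0.891
grip_force: 0.0
```

```bash
python3 - <<'E'
from plant import robot,get_image
s=robot.state();print({k:s[k] for k in("tool_pos","tcp_rot","finger_gap")})
from h import *
x=R.from_quat(s["tcp_rot"]).as_matrix()[:2,0];print(np.degrees(np.arctan2(x[1],x[0])))
d=get_image("scene");np.savez("scene2.npz",**d);t=get_image("top");np.savez("top2.npz",**t)
cv2.imwrite("pics/c3.png",np.hstack([crop(d,203,158,80,90,400,450),crop(t,345,265,60,67,400,450)]))
for n,d,(x,y,w,h) in(("top",t,(345,270,120,60)),("scene",d,(170,170,110,75))):
    P=cloud(d)[y:y+h,x:x+w].reshape(-1,3);z=P[:,2];I=d["img"][y:y+h,x:x+w].reshape(-1,3).astype(int)
    g=(I[:,0]>1.8*I[:,2])&(I[:,1]>.55*I[:,0])&(I[:,0]>60); rd=(I[:,0]>2.2*I[:,1])&(I[:,0]>70)&(P[:,1]>-.32);b=(I[:,2]>1.5*I[:,0])&(I[:,2]>50)
    for nm,m in(("gold",g&(z>.132)&(z<.146)),("rib",(z>.157)&(z<.167)&rd),("blue",b&(z>.1))):
        q=P[m];print(n,nm,len(q),cv2.minAreaRect(q[:,:2].astype(np.float32)*1000) if len(q)>9 else 0)
E
```

```text
{'tool_pos': array([ 0.44735418, -0.27136002,  0.18459815]), 'tcp_rot': array([ 3.44434141e-01,  9.38810012e-01, -3.06044061e-04,  8.88575533e-04]), 'finger_gap': 0.89136106982483}
139.70546445270648
top gold 147 ((452.218505859375, -255.2503662109375), (38.751678466796875, 79.87033081054688), 71.09648132324219)
top rib 7 0
top blue 1061 ((465.83880615234375, -178.02536010742188), (63.44843673706055, 204.42813110351562), 1.9944732189178467)
scene gold 194 ((449.76251220703125, -270.3523254394531), (55.9676513671875, 76.0412826538086), 48.74976348876953)
scene rib 41 ((449.8536682128906, -270.2703552246094), (16.809396743774414, 39.9387092590332), 46.32448196411133)
scene blue 482 ((871.5924682617188, -308.6927490234375), (965.793212890625, 82.01258087158203), 12.251922607421875)
```

View pics/c3.png

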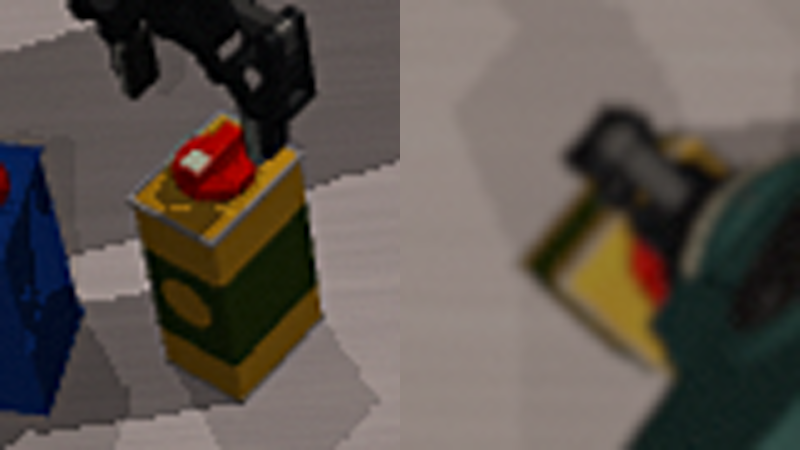

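The rib now lies parallel to the tin's long edges (left crop, rib from (185,160) to (245,170)), so the cap is shut. The tin stands and the fingers straddle the broad sides. I'll lower and grip the tin below the shoulder.

Request:
move_arm(plan=[[0,0,1.5,0,0,0],[0,0,1.5,0,0,0],[0,0,1.5,0,0,0],[0,0,1.5,0,0,0],[0,0,0.6,0,0,0]])

```text
time: 9.05
tool_pos: [0.4463, -0.2705, 0.1165]
tcp_rot: [0.344, 0.939, 0.0, -0.001]
wrist_force: [-0.3, -0.5, 0.5]
finger_gap: 0.891
grip_force: 0.0
```

Request:
move_arm(plan=[[0,0,0,0,0,0],[0,0,0,0,0,0],[0,0,0,0,0,0],[0,0,0,0,0,0],[0,0,0,0,0,0]], gripper=4, squeeze=70)

```text
time: 9.68
tool_pos: [0.447, -0.2711, 0.118]
tcp_rot: [0.344, 0.939, -0.0, 0.0]
wrist_force: [-0.5, -0.4, 1.4]
finger_gap: 0.644
grip_force: 75.5
```

```bash
python3 - <<'E'
from plant import robot
s=robot.state();print({k:s[k] for k in("wrist_force","wrist_torque","tool_pos","tcp_rot","finger_gap","grip_force","joint_positions")})
E
```

```text
{'wrist_force': array([-0.52350827, -0.4270343 ,  1.42207093]), 'wrist_torque': array([ 0.08808967, -0.06942633, -0.04684738]), 'tool_pos': array([ 0.44702211, -0.27106333,  0.11800513]), 'tcp_rot': array([ 3.44456981e-01,  9.38802069e-01, -5.83417250e-05,  2.46207032e-04]), 'finger_gap': 0.6440201594635938, 'grip_force': 75.4979145526886, 'joint_positions': array([-7.01079040e-01,  3.29669476e-01, -3.03806051e-01,  9.36818195e-01,
        5.89463084e-05,  2.24161217e-03])}
```

Request:
move_arm(plan=[[0,0,-1,0,0,0],[0,0,-2,0,0,0],[0,0,-3,0,0,0],[0,0,-3,0,0,0],[0,0,-1,0,0,0]])

```text
time: 10.3
tool_pos: [0.4471, -0.2712, 0.2193]
tcp_rot: [0.344, 0.939, -0.0, 0.001]
wrist_force: [-0.1, -0.4, -6.4]
finger_gap: 0.646
grip_force: 76.0
```

Request:
move_arm(plan=[[0.4,1.4,0,0,0,0],[0.9,2.8,0,0,0,0],[0.9,2.8,0,0,0,0],[0.9,2.8,0,0,0,0],[0.4,1.4,0,0,0,0]])

```text
time: 10.92
tool_pos: [0.4926, -0.1609, 0.2167]
tcp_rot: [0.344, 0.939, 0.0, -0.001]
wrist_force: [-0.2, 0.4, -6.9]
finger_gap: 0.642
grip_force: 76.4
```

Request:
move_arm(plan=[[0,0,0,0,0,-3],[0,0,0,0,0,-5.5],[0,0,0,0,0,-5.5],[0,0,0,0,0,-5.5],[0,0,0,0,0,-5.5]])

```text
time: 11.55
tool_pos: [0.4923, -0.1627, 0.217]
tcp_rot: [0.132, 0.991, 0.0, -0.001]
wrist_force: [-0.1, 0.2, -6.4]
finger_gap: 0.648
grip_force: 76.3
```

Request:
move_arm(plan=[[0,0,0,0,0,-5.5],[0,0,0,0,0,-5.5],[0,0,0,0,0,-5.5],[0,0,0,0,0,-5.5],[0,0,0,0,0,-2.5]])

```text
time: 12.18
tool_pos: [0.4923, -0.1626, 0.217]
tcp_rot: [-0.081, 0.997, 0.0, -0.001]
wrist_force: [0.4, -0.2, -6.5]
finger_gap: 0.646
grip_force: 76.3
```

```bash
cat > st.py <<'E'
from plant import robot
from h import *
def show(O=np.array([.570,-.0315]),a=9.25):
    s=robot.state();p=s["tool_pos"];M=R.from_quat(s["tcp_rot"]).as_matrix()
    c,k=np.cos(np.radians(a)),np.sin(np.radians(a));H=np.array([[c,k],[-k,c]])
    print("t",s["time"],"tcp",p.round(4),"yaw",np.degrees(np.arctan2(M[1,0],M[0,0])).round(2),"zaxis",M[:,2].round(4))
    print("TCP in holder",(H@(p[:2]-O)*1000).round(1),"F holder",(H@s["wrist_force"][:2]).round(2),"Fz",s["wrist_force"][2].round(2),"T",s["wrist_torque"].round(2),"gap",s["finger_gap"],"grip",s["grip_force"],s["joint_positions"].round(2))
    D=np.array([*(O+H.T@[-.025,0]),p[2]]);print("tool shift cm to x=-25:",(M.T@(D-p)*100).round(2))
E
python3 - <<'E'
from st import *
show()
E
```

```text
t 12.175 tcp [ 0.4923 -0.1626  0.217 ] yaw -170.68 zaxis [-1.3e-03  5.0e-04 -1.0e+00]
TCP in holder [ -97.8 -117. ] F holder [ 0.4  -0.31] Fz -6.47 T [0.01 0.03 0.02] gap 0.6458795648898925 grip 76.33044004440308 [-0.48  0.26 -0.12  1.19 -0.   -0.64]
tool shift cm to x=-25: [-7.29 11.69  0.  ]
```

Request:
move_arm(plan=[[-0.7,1.2,0,0,0,0],[-1.9,3.0,0,0,0,0],[-1.9,3.0,0,0,0,0],[-1.9,3.0,0,0,0,0],[-0.9,1.5,0,0,0,0]])

```text
time: 12.8
tool_pos: [0.5463, -0.0336, 0.2173]
tcp_rot: [-0.081, 0.997, 0.0, -0.0]
wrist_force: [-0.0, -0.4, -7.1]
finger_gap: 0.643
grip_force: 77.1
```

Request:
move_arm(plan=[[0,0,1,0,0,0],[0,0,2,0,0,0],[0,0,2,0,0,0],[0,0,1,0,0,0],[0,0,0,0,0,0]])

```text
time: 13.42
tool_pos: [0.5455, -0.0361, 0.1572]
tcp_rot: [-0.08, 0.997, 0.0, -0.001]
wrist_force: [-0.2, -1.2, -6.1]
finger_gap: 0.642
grip_force: 76.9
```

```bash
python3 - <<'E'
from st import *
from plant import get_image
show()
d=get_image("scene");t=get_image("top");np.savez("scene3.npz",**d);np.savez("top3.npz",**t)
cv2.imwrite("pics/c4.png",np.hstack([crop(d,280,160,100,130,400,520),crop(t,245,205,100,130,400,520)]))
O=np.array([.570,-.0315]);a=np.radians(9.25);H=np.array([[np.cos(a),np.sin(a)],[-np.sin(a),np.cos(a)]])
for n,d in(("scene",d),("top",t)):
    C=cloud(d).reshape(-1,3);L=(C[:,:2]-O)@H.T;I=d["img"].reshape(-1,3).astype(int);z=C[:,2]
    near=(abs(L[:,0])<.08)&(abs(L[:,1])<.06)
    g=(I[:,0]>1.8*I[:,2])&(I[:,1]>.55*I[:,0])&(I[:,0]>60)
    for nm,m in(("shoulder",near&g&(z>.173)&(z<.187)),("plate top",near&(z>.135)&(z<.144)&(L[:,0]>.05)),("rib",near&(z>.196)&(z<.206)&(I[:,0]>2.2*I[:,1])&(I[:,0]>70))):
        q=L[m]*1000;print(n,nm,len(q),[tuple(np.round(v,1)) if np.ndim(v) else round(v,1) for v in cv2.minAreaRect(q.astype(np.float32))] if len(q)>5 else 0)
E
```

```text
t 13.425 tcp [ 0.5455 -0.0361  0.1572] yaw -170.84 zaxis [-1.3e-03  2.0e-04 -1.0e+00]
TCP in holder [-24.9  -0.6] F holder [-0.35 -1.13] Fz -6.1 T [-0.01 -0.01 -0.03] gap 0.6424449137119094 grip 76.86516523361206 [-0.22  0.34 -0.17  1.06 -0.   -0.37]
tool shift cm to x=-25: [0.01 0.06 0.  ]
scene shoulder 177 [(np.float64(-14.6), np.float64(-1.4)), (np.float64(53.3), np.float64(61.4)), 89.3]
scene plate top 81 [(np.float64(64.9), np.float64(-1.0)), (np.float64(89.7), np.float64(7.3)), 89.3]
scene rib 20 [(np.float64(-15.6), np.float64(-1.7)), (np.float64(26.8), np.float64(10.2)), 3.5]
top shoulder 0 0
top plate top 0 0
top rib 0 0
```

View pics/c4.png

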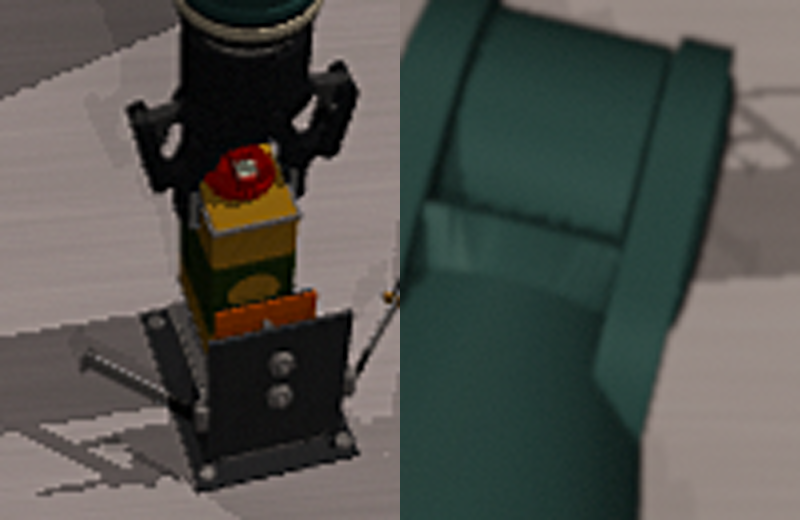

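Left crop: the tin is held upright over the tray, in line behind the pad (tin about (250,240), pad (265,310), plate (280,370)). Lateral offset against the plate is under 1 mm, so it can go down.

Request:
move_arm(plan=[[0,0.05,0.7,0,0,0],[0,0,0.8,0,0,0],[0,0,0.7,0,0,0],[0,0,0.5,0,0,0],[0,0,0.1,0,0,0]])

```text
time: 14.15
tool_pos: [0.5457, -0.0352, 0.1294]
tcp_rot: [-0.08, 0.997, 0.0, -0.0]
wrist_force: [-0.0, -0.4, -7.0]
finger_gap: 0.641
grip_force: 77.2
```

Request:
move_arm(plan=[[0,0,0.05,0,0,0],[0,0,0,0,0,0],[0,0,0,0,0,0],[0,0,0,0,0,0],[0,0,0,0,0,0]])

```text
time: 14.78
tool_pos: [0.5459, -0.0352, 0.1293]
tcp_rot: [-0.08, 0.997, -0.0, 0.0]
wrist_force: [0.1, -0.5, -6.8]
finger_gap: 0.648
grip_force: 77.2
```

```bash
python3 - <<'E'
from st import *
show()
E
```

```text
t 14.775 tcp [ 0.5459 -0.0352  0.1293] yaw -170.8 zaxis [ 1.e-04 -0.e+00 -1.e+00]
TCP in holder [-24.4   0.2] F holder [ 0.02 -0.49] Fz -6.81 T [-0.01 -0.03  0.01] gap 0.6476403010194699 grip 77.16117024421692 [-0.21  0.36 -0.22  0.99 -0.   -0.37]
tool shift cm to x=-25: [ 0.06 -0.02 -0.  ]
```

Request:
move_arm(plan=[[0,0,0.05,0,0,0],[0,0,0.05,0,0,0],[0,0,0.03,0,0,0],[0,0,0,0,0,0],[0,0,0,0,0,0]])

```text
time: 15.4
tool_pos: [0.5459, -0.0352, 0.128]
tcp_rot: [-0.08, 0.997, 0.0, 0.0]
wrist_force: [0.1, 0.2, -4.4]
finger_gap: 0.642
grip_force: 77.4
```

Request:
move_arm(plan=[[-0.2,0,0,0,0,0],[-0.4,0,0,0,0,0],[-0.4,0,0,0,0,0],[-0.2,0,0,0,0,0],[0,0,0,0,0,0]])

```text
time: 16.02
tool_pos: [0.5576, -0.0333, 0.1299]
tcp_rot: [-0.08, 0.997, -0.0, 0.0]
wrist_force: [-12.3, 1.5, 25.6]
finger_gap: 0.645
grip_force: 82.5
```

```bash
python3 - <<'E'
from st import *
show()
E
```

```text
t 16.025 tcp [ 0.5576 -0.0333  0.1299] yaw -170.78 zaxis [ 1.e-03 -7.e-04 -1.e+00]
TCP in holder [-12.5   0.2] F holder [-11.93   3.51] Fz 25.59 T [0.33 2.93 0.22] gap 0.6452705856384973 grip 82.51750230789185 [-0.21  0.38 -0.19  1.   -0.   -0.37]
tool shift cm to x=-25: [ 1.25 -0.02 -0.  ]
```

Unexpected upward force of 25 N before the rest should be touched. I'll back off and look.

Request:
move_arm(plan=[[0,0,-0.1,0,0,0],[0,0,-0.1,0,0,0],[0,0,-0.1,0,0,0],[0,0,0,0,0,0],[0,0,0,0,0,0]])

```text
time: 16.65
tool_pos: [0.5577, -0.0333, 0.1308]
tcp_rot: [-0.08, 0.997, 0.0, -0.0]
wrist_force: [0.6, 0.2, -6.8]
finger_gap: 0.646
grip_force: 78.5
```

```bash
python3 - <<'E'
from st import *
from plant import get_image
show()
d=get_image("scene");np.savez("scene4.npz",**d)
cv2.imwrite("pics/c5.png",crop(d,295,170,90,120,450,600))
O=np.array([.570,-.0315]);a=np.radians(9.25);H=np.array([[np.cos(a),np.sin(a)],[-np.sin(a),np.cos(a)]])
C=cloud(d).reshape(-1,3);L=(C[:,:2]-O)@H.T;I=d["img"].reshape(-1,3).astype(int);z=C[:,2]
near=(abs(L[:,0])<.08)&(abs(L[:,1])<.06)
g=(I[:,0]>1.8*I[:,2])&(I[:,1]>.55*I[:,0])&(I[:,0]>60)
o=(I[:,0]>1.8*I[:,2])&(I[:,1]<.55*I[:,0])&(I[:,0]>80)
for nm,m in(("shoulder",near&g&(z>.145)&(z<.16)),("rest",near&o&(z>.1)&(z<.13)),("plate top",near&(z>.135)&(z<.144)&(L[:,0]>.05))):
    q=L[m]*1000;print(nm,len(q),z[m].mean(),q.min(0),q.max(0))
m=near&g&(z>.145)&(z<.16);A=np.c_[L[m],np.ones(m.sum())];print("shoulder plane slope",np.linalg.lstsq(A,z[m],rcond=None)[0])
E
```

```text
t 16.65 tcp [ 0.5577 -0.0333  0.1308] yaw -170.8 zaxis [-2.e-04  1.e-04 -1.e+00]
TCP in holder [-12.4   0.2] F holder [0.64 0.09] Fz -6.78 T [ 0.04 -0.01 -0.05] gap 0.6460052261901622 grip 78.45454216003418 [-0.21  0.38 -0.19  1.    0.   -0.37]
tool shift cm to x=-25: [ 1.26 -0.02  0.  ]
shoulder 181 0.15185796402496402 [-25.72417825 -27.67051688] [27.03297957 26.21267523]
rest 141 0.11715681094304482 [ 32.60951998 -31.79894178] [40.23277736 32.70098039]
plate top 93 0.1390507641573451 [ 61.33436044 -45.75637677] [70.07783157 44.39545419]
shoulder plane slope [-0.06291219  0.01079557  0.15257102]
```

View pics/c5.png

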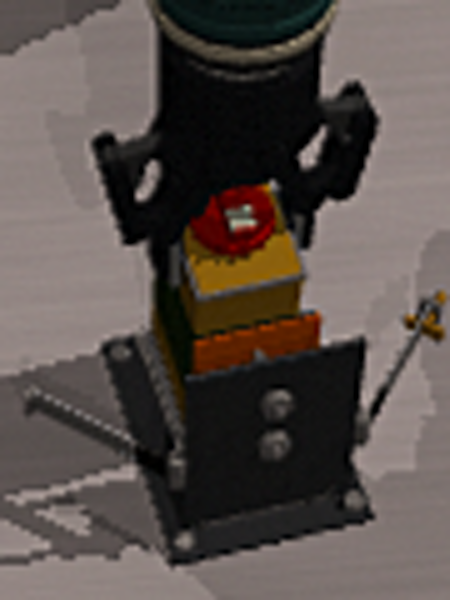

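```bash
python3 - <<'E'
from h import *
for f,c,a,zc in(("scene2.npz",(.4475,-.271),139,.140),("scene3.npz",(.5465,-.035),9.25,.1795),("scene4.npz",(.5585,-.033),9.25,.153),("scene0.npz",(.4475,-.271),146.3,.140)):
    d=load(f);C=cloud(d).reshape(-1,3);r=np.radians(a);H=np.array([[np.cos(r),np.sin(r)],[-np.sin(r),np.cos(r)]])
    L=(C[:,:2]-c)@H.T;I=d["img"].reshape(-1,3).astype(int);z=C[:,2]
    g=(I[:,0]>1.8*I[:,2])&(I[:,1]>.55*I[:,0])&(I[:,0]>60)
    m=g&(abs(L[:,0])<.036)&(abs(L[:,1])<.026)&(abs(z-zc)<.008)
    A=np.c_[L[m],np.ones(m.sum())];s=np.linalg.lstsq(A,z[m],rcond=None)[0];print(f,m.sum(),s.round(4))
E
```

```text
scene2.npz 164 [-0.0098 -0.0041  0.1401]
scene3.npz 160 [ 0.0058 -0.0146  0.1792]
scene4.npz 169 [-0.0531  0.0196  0.1531]
scene0.npz 198 [-0.0025  0.0015  0.1405]
```

The held tin has pitched nose-down by about 0.055 rad, because its bottom edge dragged on the tray floor. I'll set it down, let it stand flat, regrip, and then push just clear of the floor.

Request:
move_arm(plan=[[0,0,0.05,0,0,0],[0,0,0,0,0,0],[0,0,0,0,0,0],[0,0,0,0,0,0],[0,0,0,0,0,0]], gripper=6.6)

```text
time: 17.32
tool_pos: [0.5578, -0.0333, 0.1305]
tcp_rot: [-0.08, 0.997, -0.0, 0.0]
wrist_force: [-0.5, -0.7, -0.0]
finger_gap: 0.777
grip_force: 0.0
```

Request:
move_arm(plan=[[0,0,0,0,0,0],[0,0,-0.1,0,0,0],[0,0,0,0,0,0],[0,0,0,0,0,0],[0,0,0,0,0,0]])

```text
time: 17.95
tool_pos: [0.5577, -0.0333, 0.1314]
tcp_rot: [-0.08, 0.997, 0.0, -0.0]
wrist_force: [0.7, 0.2, -0.1]
finger_gap: 0.77
grip_force: 0.0
```

Request:
move_arm(plan=[[0,0,0,0,0,0],[0,0,0,0,0,0],[0,0,0,0,0,0],[0,0,0,0,0,0],[0,0,0,0,0,0]], gripper=4, squeeze=90)

```text
time: 18.58
tool_pos: [0.5581, -0.0332, 0.1319]
tcp_rot: [-0.08, 0.997, 0.0, 0.001]
wrist_force: [-0.1, 1.1, 5.2]
finger_gap: 0.64
grip_force: 96.8
```

```bash
cat >> st.py <<'E'
def tin():
    from plant import get_image
    d=get_image("scene");O=np.array([.570,-.0315]);r=np.radians(9.25);H=np.array([[np.cos(r),np.sin(r)],[-np.sin(r),np.cos(r)]])
    C=cloud(d).reshape(-1,3);L=(C[:,:2]-O)@H.T;I=d["img"].reshape(-1,3).astype(int);z=C[:,2]
    g=(I[:,0]>1.8*I[:,2])&(I[:,1]>.55*I[:,0])&(I[:,0]>60)&(abs(L[:,0])<.06)&(abs(L[:,1])<.04)&(abs(z-.151)<.008)
    q=L[g]*1000;m=g&(abs(L[:,1])<.024)&(L[:,0]<np.quantile(L[g,0],.95)-.002)
    print("shoulder x",q[:,0].min().round(1),q[:,0].max().round(1),"y",q[:,1].min().round(1),q[:,1].max().round(1),"plane",np.linalg.lstsq(np.c_[L[m],np.ones(m.sum())],z[m],rcond=None)[0].round(4))
    near=(abs(L[:,0])<.08)&(abs(L[:,1])<.06)
    o=near&(I[:,0]>1.8*I[:,2])&(I[:,1]<.55*I[:,0])&(I[:,0]>80)&(z>.1)&(z<.13)
    t=o&(z>.118);print("rest orange x",(L[t,0]*1000).min().round(1),np.median(L[t,0]*1000).round(1),(L[o,0]*1000).max().round(1),"plate",np.median(L[near&(z>.135)&(z<.144)&(L[:,0]>.055),0]*1000).round(1))
    return d
E
python3 - <<'E'
from st import *
show();tin()
E
```

```text
t 18.575 tcp [ 0.5581 -0.0332  0.1319] yaw -170.79 zaxis [ 1.1e-03  1.0e-04 -1.0e+00]
TCP in holder [-12.    0.2] F holder [0.06 1.1 ] Fz 5.15 T [0.15 0.09 0.01] gap 0.639747129411798 grip 96.81433081626892 [-0.21  0.38 -0.19  1.01  0.   -0.37]
tool shift cm to x=-25: [ 1.3  -0.02 -0.  ]
shoulder x -33.9 17.0 y -26.3 26.0 plane [-0.0145  0.0164  0.1505]
rest orange x 33.3 36.0 38.7 plate 65.5
```

Request:
move_arm(plan=[[0,0,0,0,0,0],[0,0,0,0,0,0],[0,0,0,0,0,0],[0,0,0,0,0,0],[0.4,0,0.4,0,0,0]], gripper=6.8)

```text
time: 19.25
tool_pos: [0.5539, -0.034, 0.1274]
tcp_rot: [-0.08, 0.997, -0.0, 0.0]
wrist_force: [0.4, 0.1, 0.2]
finger_gap: 0.798
grip_force: 0.0
```

Request:
move_arm(plan=[[0.5,0,0.5,0,0,0],[0,0,0.3,0,0,0],[0,0,0,0,0,0],[0,0,0,0,0,0],[0,0,0,0,0,0]])

```text
time: 19.88
tool_pos: [0.549, -0.0348, 0.1196]
tcp_rot: [-0.08, 0.997, -0.0, 0.0]
wrist_force: [-0.2, 0.5, -0.0]
finger_gap: 0.791
grip_force: 0.0
```

Request:
move_arm(plan=[[0,0,0,0,0,0],[0,0,0,0,0,0],[0,0,0,0,0,0],[0,0,0,0,0,0],[0,0,0,0,0,0]], gripper=4, squeeze=110)

```text
time: 20.5
tool_pos: [0.5491, -0.0346, 0.1199]
tcp_rot: [-0.08, 0.997, 0.0, 0.0]
wrist_force: [-1.3, 0.8, 5.0]
finger_gap: 0.643
grip_force: 117.6
```

Request:
move_arm(plan=[[0,0,-0.1,0,0,0],[0,0,-0.1,0,0,0],[0,0,0,0,0,0],[0,0,0,0,0,0],[0,0,0,0,0,0]])

```text
time: 21.12
tool_pos: [0.5488, -0.0348, 0.1214]
tcp_rot: [-0.08, 0.997, 0.0, -0.0]
wrist_force: [-0.4, 0.0, -6.9]
finger_gap: 0.641
grip_force: 116.9
```

```bash
python3 - <<'E'
from st import *
show();tin()
E
```

```text
t 21.125 tcp [ 0.5488 -0.0348  0.1214] yaw -170.79 zaxis [-2.e-04  0.e+00 -1.e+00]
TCP in holder [-21.5   0.2] F holder [-0.39  0.07] Fz -6.88 T [0.05 0.03 0.01] gap 0.6408241460579644 grip 116.88172459602356 [-0.21  0.37 -0.23  0.97 -0.   -0.37]
tool shift cm to x=-25: [ 0.35 -0.02  0.  ]
shoulder x -33.5 18.1 y -27.7 26.3 plane [ 0.0141 -0.0016  0.1516]
rest orange x 33.2 36.0 39.0 plate 65.2
```

Clear of the floor by about 1.5 mm and upright. I'll advance in small steps.

Request:
move_arm(plan=[[-0.2,0,0,0,0,0],[-0.3,0,0,0,0,0],[-0.3,0,0,0,0,0],[-0.2,0,0,0,0,0],[0,0,0,0,0,0]])

```text
time: 21.8
tool_pos: [0.5588, -0.0331, 0.1214]
tcp_rot: [-0.08, 0.997, -0.0, -0.0]
wrist_force: [0.8, 0.2, -6.2]
finger_gap: 0.646
grip_force: 116.9
```

```bash
python3 - <<'E'
from st import *
show();tin()
E
```

```text
t 21.8 tcp [ 0.5588 -0.0331  0.1214] yaw -170.79 zaxis [-1.e-04 -0.e+00 -1.e+00]
TCP in holder [-11.3   0.2] F holder [0.81 0.03] Fz -6.24 T [-0.04 -0.03  0.01] gap 0.6462073515022753 grip 116.88698530197144 [-0.2   0.39 -0.2   0.98 -0.   -0.37]
tool shift cm to x=-25: [ 1.37 -0.02  0.  ]
shoulder x -27.4 28.6 y -27.5 26.4 plane [0.0107 0.0316 0.1519]
rest orange x 33.2 35.7 40.2 plate 65.7
```

Request:
move_arm(plan=[[-0.1,0,0,0,0,0],[-0.1,0,0,0,0,0],[-0.1,0,0,0,0,0],[0,0,0,0,0,0],[0,0,0,0,0,0]])

```text
time: 22.48
tool_pos: [0.5616, -0.0327, 0.1215]
tcp_rot: [-0.08, 0.997, 0.0, -0.0]
wrist_force: [0.0, -0.1, -6.1]
finger_gap: 0.64
grip_force: 116.9
```

Request:
move_arm(plan=[[-0.1,0,0,0,0,0],[-0.1,0,0,0,0,0],[-0.1,0,0,0,0,0],[0,0,0,0,0,0],[0,0,0,0,0,0]])

```text
time: 23.1
tool_pos: [0.5644, -0.0322, 0.1214]
tcp_rot: [-0.08, 0.997, -0.0, -0.0]
wrist_force: [-3.8, -0.7, -5.3]
finger_gap: 0.641
grip_force: 116.8
```

```bash
python3 - <<'E'
from st import *
show();tin()
E
```

```text
t 23.1 tcp [ 0.5644 -0.0322  0.1214] yaw -170.8 zaxis [-5.e-04 -1.e-04 -1.e+00]
TCP in holder [-5.6  0.2] F holder [-3.86 -0.12] Fz -5.29 T [-0.19  0.79  0.06] gap 0.6409521335212515 grip 116.82406067848206 [-0.2   0.39 -0.19  0.99 -0.   -0.36]
tool shift cm to x=-25: [ 1.94 -0.02  0.  ]
shoulder x -18.2 34.7 y -27.6 26.8 plane [0.0173 0.005  0.1517]
rest orange x 33.5 37.2 40.4 plate 65.5
```

Rest met at about 3.9 N. I'll continue steadily.

Request:
move_arm(plan=[[-0.1,0,0,0,0,0],[-0.1,0,0,0,0,0],[-0.1,0,0,0,0,0],[-0.1,0,0,0,0,0],[0,0,0,0,0,0]])

```text
time: 23.78
tool_pos: [0.5682, -0.0316, 0.1214]
tcp_rot: [-0.08, 0.997, -0.0, -0.0]
wrist_force: [-7.2, -1.2, -2.5]
finger_gap: 0.642
grip_force: 116.8
```

```bash
python3 - <<'E'
from st import *
show();tin()
E
```

```text
t 23.775 tcp [ 0.5682 -0.0316  0.1214] yaw -170.8 zaxis [-1.e-03 -2.e-04 -1.e+00]
TCP in holder [-1.8  0.2] F holder [-7.32 -0.01] Fz -2.55 T [-0.28  1.37  0.11] gap 0.6416045785789727 grip 116.78961396217346 [-0.2   0.4  -0.18  0.99 -0.   -0.36]
tool shift cm to x=-25: [ 2.32 -0.02  0.  ]
shoulder x -16.3 37.6 y -27.5 25.5 plane [0.01   0.0003 0.1516]
rest orange x 37.5 40.8 43.9 plate 65.7
```

Request:
move_arm(plan=[[-0.1,0,0,0,0,0],[-0.1,0,0,0,0,0],[-0.05,0,0,0,0,0],[0,0,0,0,0,0],[0,0,0,0,0,0]])

```text
time: 24.45
tool_pos: [0.5703, -0.0312, 0.1214]
tcp_rot: [-0.08, 0.997, -0.0, -0.001]
wrist_force: [-8.7, -3.2, -0.9]
finger_gap: 0.646
grip_force: 116.8
```

```bash
python3 - <<'E'
from st import *
show();d=tin();cv2.imwrite("pics/c6.png",crop(d,295,170,90,120,450,600))
E
```

```text
t 24.45 tcp [ 0.5703 -0.0312  0.1214] yaw -170.8 zaxis [-1.4e-03 -2.0e-04 -1.0e+00]
TCP in holder [0.4 0.2] F holder [-9.07 -1.8 ] Fz -0.89 T [-0.42  1.73  0.12] gap 0.6458643520972861 grip 116.81949377059937 [-0.2   0.4  -0.17  1.   -0.   -0.36]
tool shift cm to x=-25: [ 2.54 -0.02  0.  ]
shoulder x -14.7 40.3 y -27.8 26.5 plane [0.0123 0.0226 0.1516]
rest orange x 40.7 43.3 46.9 plate 65.6
```

View pics/c6.png

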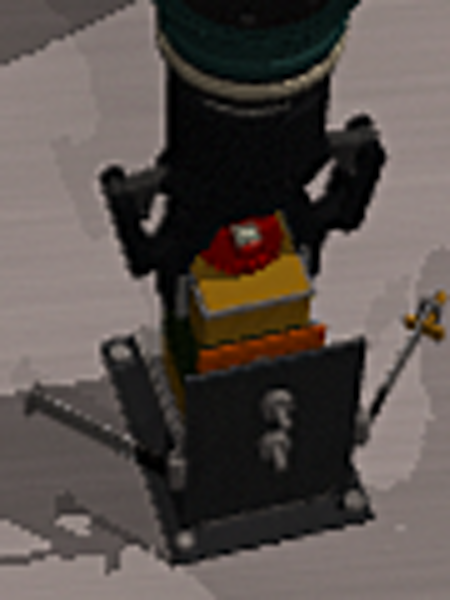

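The tin stands upright and square against the pad (crop (255,295) vs (260,350)). The rest is about 7.3 mm in at about 9 N, with the rib in line. A short steady hold, then I hand in.

Request:
move_arm(plan=[[0,0,0,0,0,0],[0,0,0,0,0,0],[0,0,0,0,0,0],[0,0,0,0,0,0],[0,0,0,0,0,0]])

```text
time: 25.12
tool_pos: [0.5703, -0.0312, 0.1214]
tcp_rot: [-0.08, 0.997, -0.0, -0.001]
wrist_force: [-9.2, -2.6, -2.0]
finger_gap: 0.641
grip_force: 116.8
```

```bash
python3 - <<'E'
from st import *
show();tin();print(robot.finish_job())
E
```

```text
t 25.125 tcp [ 0.5703 -0.0312  0.1214] yaw -170.8 zaxis [-1.4e-03 -3.0e-04 -1.0e+00]
TCP in holder [0.4 0.2] F holder [-9.51 -1.06] Fz -1.97 T [-0.37  1.73  0.12] gap 0.6414628307573741 grip 116.82204365730286 [-0.2   0.4  -0.17  1.   -0.   -0.36]
tool shift cm to x=-25: [ 2.54 -0.02  0.  ]
shoulder x -16.1 39.6 y -27.5 26.5 plane [ 0.0066 -0.005   0.1519]
rest orange x 38.9 43.1 45.2 plate 65.6
the job is handed in; nothing more can be done
None
```

The cap is screwed shut and the tin stands upright in the tray, still held and pressing the rest about 7 mm in at about 9 N; I handed the job in at 25 s of the 58 s, after setting the tin down and regripping it once in the tray because it had pitched about 3° while sliding.

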